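# Park the dart tube in front of the drawer

### The job

Push the drawer of flight boxes fully shut first, then push the tall brass dart tube along the counter until its foot stands wholly on the round cork in front of the drawer. The tube has to slide upright: do not tip it, lift it or take it between the fingers. Leave everything else where it is, and finish with the drawer still shut and the tube standing free on the cork.

Things in the scene. Friction and masses are not known exactly. Their poses are not given: they have to be found in the camera images.
- tube: Brass dart tube, loose, closed, 200 mm tall: foot 52 mm in diameter up to 30 mm height, narrowing to a stem 32 mm in diameter from 40 mm up, cap 36 mm. 0.25 to 0.5 kg. Origin: centre of its underside, z up the tube. Pushed on the foot below about 25 mm it slides, much higher it tips. The body of a gripper held straight down meets the stem first: lean it back, fingertips leading.
- spot (a point): Centre of a fixed round cork inlay, 96 mm in diameter with a 4 mm dark rim, flush with the counter, in front of the drawer case. +x of this frame points level into the case, square to the drawer front; y runs along the front. The front face of the SHUT drawer is 80 mm from this point along +x. The open drawer overhangs part of the cork.
- drawer (a joint): Opening of the drawer in m: 0 is shut; starts at 0.055 to 0.075. It slides along x of spot, friction about 1.5 N, light damping, no spring or latch; stays where it is left.
- drawer_face (a point): Centre of the drawer's front face, 43 mm above the counter; moves with the drawer, axes as spot (+x into the case, the way to push). The front is a flat wooden panel 196 mm wide (y), 10 to 76 mm above the counter, with a flat brass plate; behind it three coloured flight boxes, 68 mm high, fixed in the tray. The fixed dark case is 200 mm wide, 170 mm deep, 85 mm high.
- dish: Bystander: white ceramic chalk dish, 72 mm across, 26 mm high, origin at the centre of its underside. It stands in front of the drawer case, to the other side from the tube.
- bulb: Bystander: frosted bulb with brass cap lying in an open carton 120 x 68 mm, 63 mm high, origin at the centre of the underside.
- dart: Bystander: tungsten dart lying on the counter, about 155 mm long, 25 mm high at the red flights, origin under its middle, point to +x.
- flightbox: Bystander: loose orange and black flight box 62 x 44 x 20 mm, origin at the centre of the underside.
- mats: Bystander: stack of beer mats 94 mm across, 18 mm high, origin at the centre of the underside.
- glass: Bystander: empty straight pint glass 84 mm across the rim, 140 mm high, origin at the centre of the underside.
Not all that is in view belongs to the job. What is meant by the tube is not pink or red, and is the smaller of those in its own colour.

How it is judged:
By the outcome, as a careful person would: the job done as asked, in the order asked, and still so for the second after the job is handed in, with the robot touching nothing.
It also fails if it takes over 59 s, if anything falls off the work surface, if the arm or the gripper's body presses on something with over 40 N, if the wrist force passes 120 N, or if a joint passes its speed limit or range.

### The arm

A 6-joint arm with a two-finger parallel gripper is mounted at the origin on the work surface. World frame = base frame: x ahead of the robot, y to its left, z up, the work surface at z = 0. Lengths are in mm, angles in rad, forces in N, time in s.
With the tool pointing down it reaches from about 275 to 1000 mm from the base axis. Payload 8.4 kg.
Tool frame: the origin (TCP) lies midway between the tips of the shut fingers; the grasp point (between the pads) lies 19 mm behind it; z points along the fingers, y is the line along which they close (so a half turn about z gives the same grasp; the last joint's range is limited). The gripper opens to 85 mm and grips with 20 to 120 N. Pads are 22 mm wide; open, the fingers measure 114 mm over their backs; the gripper's body (76 mm by 85 mm) begins 54 mm behind the grasp point. The pads swing forward as they close: fully open they stand 13 mm farther back than shut.
Start: joints at [1.25, 0.353, 1.633, -0, 1.155, -0.002], TCP at [195.891, 593.511, 231.281] pointing down, gripper open.
Joint ranges: [-2.63, 2.63], [-0.92, 2.1], [0.06, 2.66], [-1.3, 4.44], [0, 2.69], [-3.02, 3.02]. Speed limits (rad/s): [2.22, 2.22, 2.79, 3.14, 3.14, 3.14].

### API

Orientations are given as [roll, pitch, yaw] about the fixed x, y, z axes, in that order (R = Rz(yaw) Ry(pitch) Rx(roll)).
In Python, from rig import r, imaging gives the robot as it stands. The module is installed in compiled form; this text tells all that it offers.
- The arm moves only by the tool arm_command, never from a script. Its argument "deltas" is a list of rows, each an object of numbers: "hand": the finger opening in mm, from 0 to 85.4; "tx", "ty", "tz": the shift along the tool's x, y, z in mm; "wx", "wy", "wz": the turn, a rotation vector about the tool's x, y, z in rad. A call has 1 to 8 rows; each row shifts and turns the commanded pose from where the row before left it, along the tool's axes as they then stand; what a row does not reach is not made up. A row lasts 1/8 s, in which the tool goes at most 62.5 mm and 10.7 degrees, less where a joint would pass 70% of its speed; a pose out of reach is approached as far as the arm can. A call with a gripper value outside its range is refused whole. The fingers move at their own pace and stop on an object; "squeeze" is the grip in N (left out, the last holds). Time passes only in rows, so rows that do not move let the fingers close. It gives the time, the measured TCP pose, the force, the opening and the grip force at its end, in the units of the state.
- r.sense(): the state, without advancing time (a new reading comes with each control period).
- imaging.grab_frame(name): name is "scene" or "top" or "wrist"; returns a dict with "image" (400x640x3 uint8, red, green, blue), "mtx" (3x3 intrinsics, pixels), "world_to_cam" (4x4, takes a point from world to camera coordinates). Camera axes: x right, y up, looking along -z (the intrinsics and any distortion apply to the point x, -y, -z); pixel columns grow to the right and rows downward; lengths in mm; the calibration is good to about 2 mm. The wrist camera is an equidistant fisheye: a pixel r from the principal point sees the ray r / f radians off the axis. A picture is of the moment at which its call begins. There is no depth.
- r.sign_off(): hands the job in; it is judged then, once.
The state is a dict: "clock": time; "qpos": joint angles; "qvel": joint speeds; "joint_efforts": joint torques, N m; "eef_pos": TCP position; "tcp_rot": TCP orientation; "contact_force": force on the tool from outside, world axes, zero at the start; "wrist_torque": the same for the moment, N m; "opening": opening from 0.0 (shut) to 1.0 (fully open); "grasp_force": force on a finger pad.
Only numpy, scipy, OpenCV 4.12 (cv2) and the standard library are available. Lean on these libraries where they do the work, as an engineer would, in place of code of your own. Each camera call takes 0.05 s, during which the arm holds its last target. There are 200 camera calls.

## Working session

There is one attempt and no reset: what is moved stays moved. The work goes in short steps, Python scripts to look and compute and a tool call to move; the robot and the scene stay as the last step left them, time stands still between calls to the robot, and variables do not carry over. Pictures are saved under pics/ and viewed, at most 13 in all, crops included, and the job is handed in when it is done.

Besides the shell and the picture viewer there is one more tool, called in YAML: its name, and indented under it one key for each argument. arm_command: Moves the arm, as the interface text tells. Its arguments: {"type":"object","properties":{"deltas":{"type":"array"},"squeeze":{"type":"number"}},"required":["deltas"]}

```bash
mkdir -p pics
cat > h.py <<'E'
import numpy as np, cv2
from rig import r, imaging
def grab(n,f):
    d=imaging.grab_frame(n); cv2.imwrite('pics/'+f,d['image'][:,:,::-1]); np.savez('pics/'+f+'.npz',K=d['mtx'],T=d['world_to_cam']); return d
def pix2w(f,uv,z):
    a=np.load('pics/'+f+'.npz'); K,T=a['K'],a['T']; R,t=T[:3,:3],T[:3,3]; c=-R.T@t
    out=[]
    for u,v in uv:
        q=np.linalg.inv(K)@[u,v,1]; d=R.T@np.array([q[0],-q[1],-q[2]])
        out.append(c+d*(z-c[2])/d[2])
    return np.array(out)
def w2pix(f,P):
    a=np.load('pics/'+f+'.npz'); K,T=a['K'],a['T']
    P=np.atleast_2d(P)@T[:3,:3].T+T[:3,3]; q=(P*[1,-1,-1])@K.T
    return q[:,:2]/q[:,2:]
E
python3 - <<'E'
from h import *
a=grab('scene','s1.png'); b=grab('top','t1.png'); print(b['mtx'],b['world_to_cam'],a['world_to_cam']); print(r.sense())
E
```

```text
[[411.04300894   0.         319.10474536]
 [  0.         411.04300894 204.32074037]
 [  0.           0.           1.        ]] [[-2.76305217e-02 -9.99591483e-01 -7.30902575e-03  1.41341864e+01]
 [ 9.98009462e-01 -2.79999765e-02  5.65076608e-02 -5.28275406e+02]
 [-5.66892290e-02 -5.73314071e-03  9.98375412e-01 -1.41855731e+03]
 [ 0.00000000e+00  0.00000000e+00  0.00000000e+00  1.00000000e+00]] [[ 7.62221960e-01  6.47191480e-01 -1.26835344e-02 -4.12053069e+02]
 [-5.34331346e-01  6.40120844e-01  5.52028367e-01  2.45059921e+02]
 [ 3.65387050e-01 -4.13990934e-01  8.33728859e-01 -1.51982401e+03]
 [ 0.00000000e+00  0.00000000e+00  0.00000000e+00  1.00000000e+00]]
{'clock': 0.1, 'qpos': array([ 1.24959294e+00,  3.53576283e-01,  1.63402694e+00, -1.22583421e-06,
        1.15519664e+00, -2.39166205e-03]), 'qvel': array([-0.00232237, -0.00077194, -0.00176173,  0.0001222 ,  0.00141878,
       -0.00038208]), 'joint_efforts': array([ 1.02273767e-03, -6.06361413e+01, -3.42815995e+01,  1.70434132e-04,
        3.99029275e-03,  1.22863077e-05]), 'eef_pos': array([195.7660527 , 593.12108284, 230.65242398]), 'tcp_rot': array([-3.14038544e+00, -1.76635589e-06,  2.82278142e+00]), 'contact_force': array([0.00583811, 0.18249144, 0.34056397]), 'wrist_torque': array([ 0.02311254, -0.02018534,  0.00468571]), 'grasp_force': 0.0, 'opening': 1.0026845720763482}
```

View pics/t1.png

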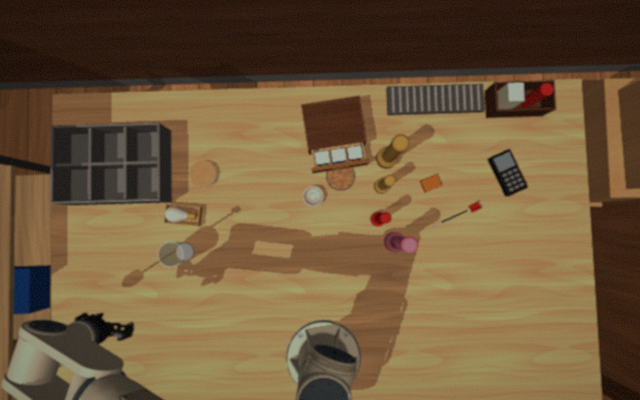

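View pics/s1.png

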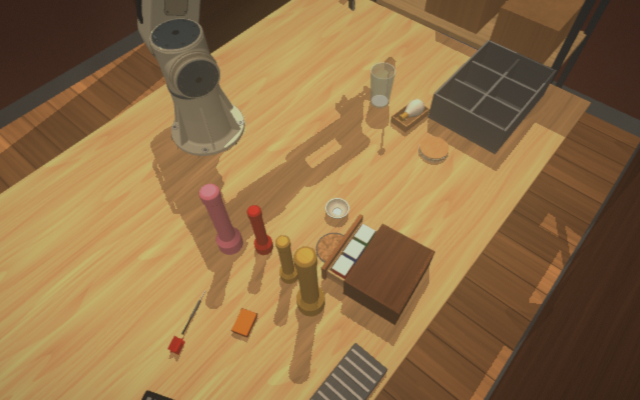

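The top view shows the small brass tube at about (382,185), the bigger brass decoy at (390,153), the cork at (341,177), the open drawer front at about (341,165) and the dish at (314,195). I'll enlarge that area.

Run:
```python
from h import *
a=cv2.imread('pics/t1.png')[85:235,285:485]; cv2.imwrite('pics/t1c.png',cv2.resize(a,None,fx=4,fy=4,interpolation=cv2.INTER_CUBIC))
a=cv2.imread('pics/s1.png')[190:330,240:440]; cv2.imwrite('pics/s1c.png',cv2.resize(a,None,fx=4,fy=4,interpolation=cv2.INTER_CUBIC))
```

```text
(no output)
```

View pics/t1c.png

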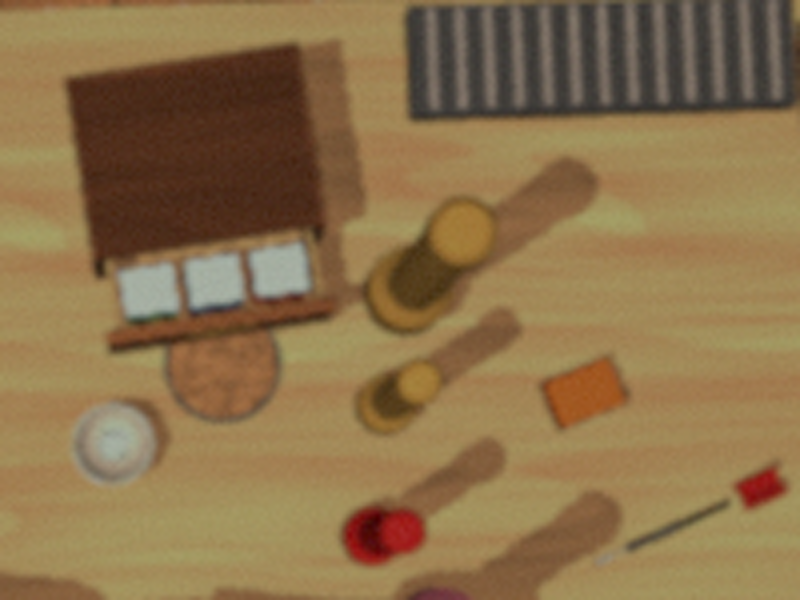

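View pics/s1c.png

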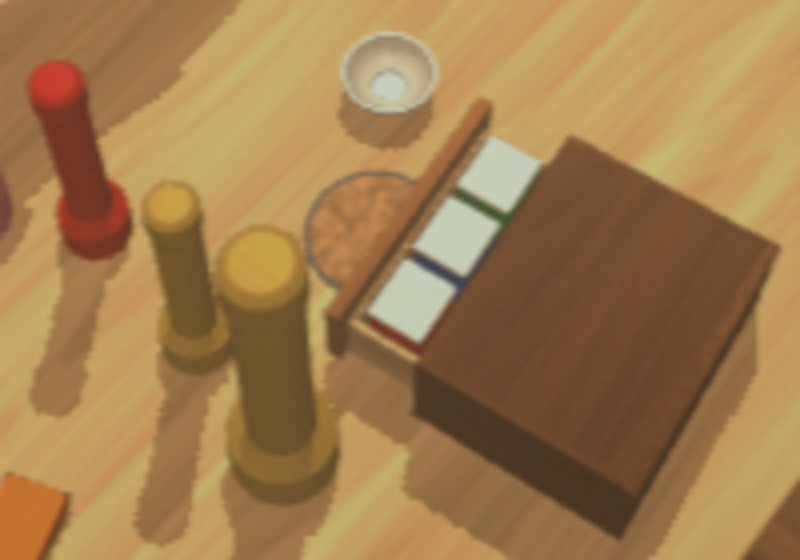

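The crops show these points (t1c pixels):
- Case top corners: (68,78), (300,45), (322,230), (97,262).
- Cork: centre about (222,364).
- Tube: foot about (387,403), cap (420,382).
- Big decoy: foot about (408,288).
- Dish: (115,443).

Next I'll convert these to world positions.

Run:
```python
from h import *
np.set_printoptions(precision=1,suppress=True)
c=lambda *p:[((x+.5)/4-.5+285,(y+.5)/4-.5+85) for x,y in p]
s=lambda *p:[((x+.5)/4-.5+240,(y+.5)/4-.5+190) for x,y in p]
f='t1.png'
print('case',pix2w(f,c((68,78),(300,45),(322,230),(97,262)),85))
C=pix2w(f,c((68,78),(300,45),(322,230),(97,262)),85)
d=C[0]-C[3]+C[1]-C[2]; e=C[3]-C[2]+C[0]-C[1]; print('yaw',np.arctan2(d[1],d[0]),np.arctan2(-e[0],e[1]))
print('panel',pix2w(f,c((112,345),(335,309)),76))
print('cork',pix2w(f,c((222,364)),0),'tube foot',pix2w(f,c((385,403)),18),'cap',pix2w(f,c((420,382)),200))
print('decoy',pix2w(f,c((405,288)),20),'dish',pix2w(f,c((115,443)),20),'red',pix2w(f,c((373,535)),20),'fbox',pix2w(f,c((585,392)),20))
g='s1.png'
print('scene: tube cap',pix2w(g,s((173,207)),200),'foot',pix2w(g,s((195,338)),15),'cork edge',pix2w(g,s((305,235)),0),'case near',pix2w(g,s((418,360),(572,137),(778,247),(630,495)),85),'panel',pix2w(g,s((333,310),(485,102)),76))
```

```text
case [[ 863.7   48.5   85. ]
 [ 886.  -147.4   85. ]
 [ 728.3 -160.5   85. ]
 [ 706.8   28.2   85. ]]
yaw 0.10592160932846502 0.11360384345177461
panel [[ 637.9   17.7   76. ]
 [ 663.  -170.1   76. ]]
cork [[628.8 -77.6   0. ]] tube foot [[ 588.4 -217.6   18. ]] cap [[ 585.7 -218.2  200. ]]
decoy [[ 688.5 -238.4   20. ]] dish [[559.9  18.5  20. ]] red [[ 473.7 -202.8   20. ]] fbox [[ 592.8 -391.4   20. ]]
scene: tube cap [[ 591.3 -220.3  200. ]] foot [[ 590.2 -223.7   15. ]] cork edge [[ 590.6 -111.7    0. ]] case near [[ 734.  -162.8   85. ]
 [ 711.7   30.1   85. ]
 [ 864.    49.4   85. ]
 [ 886.5 -148.2   85. ]] panel [[ 667.8 -168.3   76. ]
 [ 646.2   18.8   76. ]]
```

arm_command:
  deltas:
    - {"hand": 0,"tx": -36.5,"ty": -32.4}
    - {"hand": 0,"tx": -36.5,"ty": -32.4}
    - {"hand": 0,"tx": -36.5,"ty": -32.4}
    - {"hand": 0,"tx": -36.5,"ty": -32.4}
    - {"hand": 0,"tx": -36.5,"ty": -32.4}
    - {"hand": 0,"tx": -36.5,"ty": -32.4}
    - {"hand": 0,"tx": -36.5,"ty": -32.4}
    - {"hand": 0,"tx": -36.5,"ty": -32.4}

```text
schema error: expected keys hand, tx, ty, tz, wx, wy, wz
```

arm_command:
  deltas:
    - {"tx": -36.5,"ty": -32.4}
    - {"tx": -36.5,"ty": -32.4}
    - {"tx": -36.5,"ty": -32.4}
    - {"tx": -36.5,"ty": -32.4}
    - {"tx": -36.5,"ty": -32.4}
    - {"tx": -36.5,"ty": -32.4}
    - {"tx": -36.5,"ty": -32.4}
    - {"tx": -36.5,"ty": -32.4}

```text
schema error: expected keys hand, tx, ty, tz, wx, wy, wz
```

arm_command:
  deltas:
    - {"wz": 0.1424}
    - {"wz": 0.1424}
    - {"wz": 0.1424}
    - {"wz": 0.1424}
    - {"wz": 0.1424}
    - {"wz": 0.1424}
    - {"wz": 0.1424}
    - {"wz": 0.1424}

```text
schema error: expected keys hand, tx, ty, tz, wx, wy, wz
```

Every row has to carry all the keys.

arm_command:
  deltas:
    - {"hand": 0,"tx": -36.5,"ty": -32.4,"tz": 0,"wx": 0,"wy": 0,"wz": 0}
    - {"hand": 0,"tx": -36.5,"ty": -32.4,"tz": 0,"wx": 0,"wy": 0,"wz": 0}
    - {"hand": 0,"tx": -36.5,"ty": -32.4,"tz": 0,"wx": 0,"wy": 0,"wz": 0}
    - {"hand": 0,"tx": -36.5,"ty": -32.4,"tz": 0,"wx": 0,"wy": 0,"wz": 0}
    - {"hand": 0,"tx": -36.5,"ty": -32.4,"tz": 0,"wx": 0,"wy": 0,"wz": 0}
    - {"hand": 0,"tx": -36.5,"ty": -32.4,"tz": 0,"wx": 0,"wy": 0,"wz": 0}
    - {"hand": 0,"tx": -36.5,"ty": -32.4,"tz": 0,"wx": 0,"wy": 0,"wz": 0}
    - {"hand": 0,"tx": -36.5,"ty": -32.4,"tz": 0,"wx": 0,"wy": 0,"wz": 0}

```text
clock: 1.1
eef_pos: [392.4, 254.3, 231.2]
tcp_rot: [-3.141, -0.0, 2.823]
contact_force: [-0.1, 0.7, 0.9]
opening: -0.001
grasp_force: 0.0
```

arm_command:
  deltas:
    - {"hand": 0,"tx": -36.5,"ty": -32.4,"tz": 0,"wx": 0,"wy": 0,"wz": 0}
    - {"hand": 0,"tx": -36.5,"ty": -32.4,"tz": 0,"wx": 0,"wy": 0,"wz": 0}
    - {"hand": 0,"tx": -36.5,"ty": -32.4,"tz": 0,"wx": 0,"wy": 0,"wz": 0}
    - {"hand": 0,"tx": -36.5,"ty": -32.4,"tz": 0,"wx": 0,"wy": 0,"wz": 0}
    - {"hand": 0,"tx": -36.5,"ty": -32.4,"tz": 0,"wx": 0,"wy": 0,"wz": 0}
    - {"hand": 0,"tx": -36.5,"ty": -32.4,"tz": 0,"wx": 0,"wy": 0,"wz": 0}
    - {"hand": 0,"tx": -36.5,"ty": -32.4,"tz": 0,"wx": 0,"wy": 0,"wz": 0}
    - {"hand": 0,"tx": -36.5,"ty": -32.4,"tz": 0,"wx": 0,"wy": 0,"wz": 0}

```text
clock: 2.1
eef_pos: [588.4, -83.3, 231.0]
tcp_rot: [3.142, -0.0, 2.823]
contact_force: [-0.3, -0.4, -0.5]
opening: 0.001
grasp_force: 0.0
```

arm_command:
  deltas:
    - {"hand": 0,"tx": 0,"ty": 0,"tz": 0,"wx": 0,"wy": 0,"wz": 0.1424}
    - {"hand": 0,"tx": 0,"ty": 0,"tz": 0,"wx": 0,"wy": 0,"wz": 0.1424}
    - {"hand": 0,"tx": 0,"ty": 0,"tz": 0,"wx": 0,"wy": 0,"wz": 0.1424}
    - {"hand": 0,"tx": 0,"ty": 0,"tz": 0,"wx": 0,"wy": 0,"wz": 0.1424}
    - {"hand": 0,"tx": 0,"ty": 0,"tz": 0,"wx": 0,"wy": 0,"wz": 0.1424}
    - {"hand": 0,"tx": 0,"ty": 0,"tz": 0,"wx": 0,"wy": 0,"wz": 0.1424}
    - {"hand": 0,"tx": 0,"ty": 0,"tz": 0,"wx": 0,"wy": 0,"wz": 0.1424}
    - {"hand": 0,"tx": 0,"ty": 0,"tz": 0,"wx": 0,"wy": 0,"wz": 0.1424}

```text
clock: 3.1
eef_pos: [587.7, -81.8, 230.9]
tcp_rot: [-3.141, -0.0, 1.679]
contact_force: [-0.6, 0.5, -0.5]
opening: -0.005
grasp_force: 0.0
```

Run:
```python
from h import *
d=grab('wrist','w1.png'); print(d['mtx'],d['world_to_cam'])
```

```text
[[309.70691629   0.         320.97012633]
 [  0.         309.70691629 195.79928241]
 [  0.           0.           1.        ]] [[ 9.94154743e-01  1.07959514e-01 -1.04442573e-03 -5.73897793e+02]
 [-1.02489883e-01  9.40657434e-01 -3.23511077e-01  1.79350589e+02]
 [-3.39436519e-02  3.21727114e-01  9.46223807e-01 -3.34906855e+02]
 [ 0.00000000e+00  0.00000000e+00  0.00000000e+00  1.00000000e+00]]
```

View pics/w1.png

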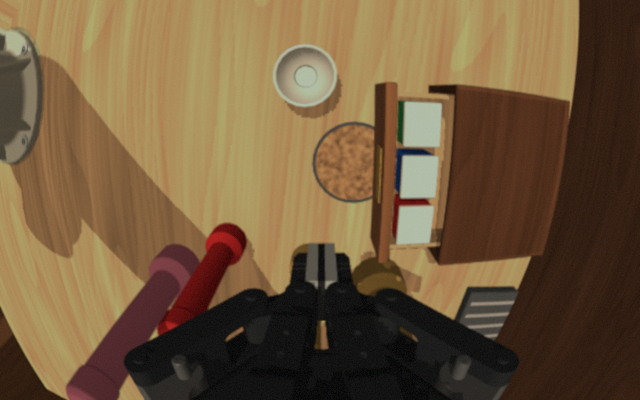

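The wrist view shows the cork centred near (354,162), with its left edge at 314. The drawer front's outer edge runs from (376,85) to (374,260), and the dish is at (305,76). The fingers sit in front of the tube.

```bash
cat >> h.py <<'E'
def fish2w(f,uv,z):
    a=np.load('pics/'+f+'.npz'); K,T=a['K'],a['T']; R,t=T[:3,:3],T[:3,3]; c=-R.T@t; out=[]
    for (u,v) in uv:
        p=np.array([(u-K[0,2])/K[0,0],(v-K[1,2])/K[1,1]]); th=np.linalg.norm(p); s=np.sin(th)/th
        d=R.T@np.array([p[0]*s,-p[1]*s,-np.cos(th)]); out.append(c+d*(z-c[2])/d[2])
    return np.array(out)
E
python3 - <<'E'
from h import *
np.set_printoptions(precision=1,suppress=True)
f='w1.png'
print(fish2w(f,[(314,162),(353,122),(353,202)],0),fish2w(f,[(376,85),(374,258)],76), fish2w(f,[(305,76)],24),fish2w(f,[(457,88),(442,250)],85))
E
```

```text
[[ 577.7  -83.3    0. ]
 [ 619.2  -28.6    0. ]
 [ 633.  -130.2    0. ]] [[ 628.3   16.1   76. ]
 [ 655.3 -167.2   76. ]] [[557.4  19.2  24. ]] [[ 707.8   27.4   85. ]
 [ 730.1 -146.6   85. ]]
```

arm_command:
  deltas:
    - {"hand": 0,"tx": 0,"ty": 0,"tz": 47,"wx": 0,"wy": 0,"wz": 0}
    - {"hand": 0,"tx": 0,"ty": 0,"tz": 47,"wx": 0,"wy": 0,"wz": 0}
    - {"hand": 0,"tx": 0,"ty": 0,"tz": 47,"wx": 0,"wy": 0,"wz": 0}
    - {"hand": 0,"tx": 0,"ty": 0,"tz": 47,"wx": 0,"wy": 0,"wz": 0}
    - {"hand": 0,"tx": 0,"ty": 5,"tz": 0,"wx": 0,"wy": 0,"wz": 0}

```text
clock: 3.78
eef_pos: [589.8, -80.8, 40.0]
tcp_rot: [-3.134, -0.002, 1.685]
contact_force: [0.4, -0.1, 1.3]
opening: 0.004
grasp_force: 0.0
```

arm_command:
  deltas:
    - {"hand": 0,"tx": 0,"ty": 10,"tz": 0,"wx": 0,"wy": 0,"wz": 0}
    - {"hand": 0,"tx": 0,"ty": 10,"tz": 0,"wx": 0,"wy": 0,"wz": 0}
    - {"hand": 0,"tx": 0,"ty": 10,"tz": 0,"wx": 0,"wy": 0,"wz": 0}
    - {"hand": 0,"tx": 0,"ty": 10,"tz": 0,"wx": 0,"wy": 0,"wz": 0}
    - {"hand": 0,"tx": 0,"ty": 10,"tz": 0,"wx": 0,"wy": 0,"wz": 0}
    - {"hand": 0,"tx": 0,"ty": 10,"tz": 0,"wx": 0,"wy": 0,"wz": 0}
    - {"hand": 0,"tx": 0,"ty": 10,"tz": 0,"wx": 0,"wy": 0,"wz": 0}
    - {"hand": 0,"tx": 0,"ty": 8,"tz": 0,"wx": 0,"wy": 0,"wz": 0}

```text
clock: 4.78
eef_pos: [670.9, -72.2, 43.1]
tcp_rot: [-3.141, -0.0, 1.684]
contact_force: [-2.3, 1.2, 0.8]
opening: 0.003
grasp_force: 1.0
```

arm_command:
  deltas:
    - {"hand": 0,"tx": 0,"ty": 4,"tz": 0,"wx": 0,"wy": 0,"wz": 0}
    - {"hand": 0,"tx": 0,"ty": 4,"tz": 0,"wx": 0,"wy": 0,"wz": 0}
    - {"hand": 0,"tx": 0,"ty": 3,"tz": 0,"wx": 0,"wy": 0,"wz": 0}
    - {"hand": 0,"tx": 0,"ty": 0,"tz": 0,"wx": 0,"wy": 0,"wz": 0}

```text
clock: 5.28
eef_pos: [681.7, -71.3, 43.3]
tcp_rot: [3.141, 0.0, 1.684]
contact_force: [-0.2, -0.5, -0.3]
opening: -0.003
grasp_force: 0.0
```

arm_command:
  deltas:
    - {"hand": 0,"tx": 0,"ty": 2,"tz": 0,"wx": 0,"wy": 0,"wz": 0}
    - {"hand": 0,"tx": 0,"ty": 2,"tz": 0,"wx": 0,"wy": 0,"wz": 0}

```text
clock: 5.52
eef_pos: [685.3, -70.9, 43.3]
tcp_rot: [-3.141, 0.0, 1.683]
contact_force: [-2.0, -0.4, 0.6]
opening: -0.001
grasp_force: 0.8
```

arm_command:
  deltas:
    - {"hand": 0,"tx": 0,"ty": 2,"tz": 0,"wx": 0,"wy": 0,"wz": 0}
    - {"hand": 0,"tx": 0,"ty": 2,"tz": 0,"wx": 0,"wy": 0,"wz": 0}

```text
clock: 5.78
eef_pos: [689.5, -70.4, 43.3]
tcp_rot: [-3.142, 0.0, 1.684]
contact_force: [-1.9, -0.3, -0.5]
opening: 0.002
grasp_force: 0.8
```

arm_command:
  deltas:
    - {"hand": 0,"tx": 0,"ty": 1,"tz": 0,"wx": 0,"wy": 0,"wz": 0}
    - {"hand": 0,"tx": 0,"ty": 1,"tz": 0,"wx": 0,"wy": 0,"wz": 0}

```text
clock: 6.02
eef_pos: [691.4, -70.1, 43.3]
tcp_rot: [3.142, 0.0, 1.684]
contact_force: [-1.5, -0.4, 0.3]
opening: -0.002
grasp_force: 0.8
```

arm_command:
  deltas:
    - {"hand": 0,"tx": 0,"ty": 1,"tz": 0,"wx": 0,"wy": 0,"wz": 0}
    - {"hand": 0,"tx": 0,"ty": 1,"tz": 0,"wx": 0,"wy": 0,"wz": 0}

```text
clock: 6.28
eef_pos: [693.4, -69.9, 43.3]
tcp_rot: [3.142, 0.0, 1.684]
contact_force: [-1.1, -0.2, -0.2]
opening: -0.001
grasp_force: 0.8
```

arm_command:
  deltas:
    - {"hand": 0,"tx": 0,"ty": 1,"tz": 0,"wx": 0,"wy": 0,"wz": 0}
    - {"hand": 0,"tx": 0,"ty": 1,"tz": 0,"wx": 0,"wy": 0,"wz": 0}

```text
clock: 6.52
eef_pos: [693.8, -69.8, 43.2]
tcp_rot: [-3.138, -0.0, 1.684]
contact_force: [-11.2, -1.6, 8.0]
opening: -0.001
grasp_force: 5.5
```

The force jumped to 11 N while the tool stopped moving, so the drawer is shut. I'll back off, lift, and work out the pink tube's and the decoy's geometry for arm clearance.

arm_command:
  deltas:
    - {"hand": 0,"tx": 0,"ty": -2,"tz": 0,"wx": 0,"wy": 0,"wz": 0}
    - {"hand": 0,"tx": 0,"ty": -10,"tz": 0,"wx": 0,"wy": 0,"wz": 0}
    - {"hand": 0,"tx": 0,"ty": -40,"tz": -10,"wx": 0,"wy": 0,"wz": 0}
    - {"hand": 0,"tx": 0,"ty": -40,"tz": -40,"wx": 0,"wy": 0,"wz": 0}
    - {"hand": 0,"tx": 0,"ty": -25,"tz": -50,"wx": 0,"wy": 0,"wz": 0}
    - {"hand": 0,"tx": 0,"ty": 0,"tz": -50,"wx": 0,"wy": 0,"wz": 0}
    - {"hand": 0,"tx": 0,"ty": 0,"tz": -50,"wx": 0,"wy": 0,"wz": 0}
    - {"hand": 0,"tx": 0,"ty": 0,"tz": -50,"wx": 0,"wy": 0,"wz": 0}

```text
clock: 7.52
eef_pos: [578.6, -82.8, 295.1]
tcp_rot: [3.14, 0.0, 1.684]
contact_force: [0.5, -1.2, -0.6]
opening: 0.007
grasp_force: 0.0
```

Run:
```python
from h import *
np.set_printoptions(precision=3,suppress=True)
s=r.sense(); print(s['qpos'],s['eef_pos'],s['tcp_rot'],s['contact_force'])
# caps by two-view intersection
def ray(f,u,v):
    A=pix2w(f,[(u,v)],0)[0]; B=pix2w(f,[(u,v)],300)[0]; return A,(B-A)/np.linalg.norm(B-A)
def tri(t,sc):
    a,d=ray('t1.png',*t); b,e=ray('s1.png',*sc); M=np.c_[d,-e]; k=np.linalg.lstsq(M,b-a,rcond=None)[0]; return (a+k[0]*d+b+k[1]*e)/2
print('pink',tri((409,245),(209,192)),pix2w('s1.png',[(230,241)],15),'decoy',tri((400.5,143),(305,256)),'tube',tri((390,180.5),(283.3,241.8)),'red',tri((385.5,217.5),(254,211)))
```

```text
[-0.145  0.235  1.651  0.     1.255 -0.258] [578.555 -82.816 295.136] [3.14  0.    1.684] [ 0.488 -1.215 -0.613]
pink [ 390.505 -256.606  259.602] [[ 393.299 -256.471   15.   ]] decoy [ 684.19  -240.234  274.801] tube [ 587.074 -219.128  190.512] red [ 472.894 -202.336  191.709]
```

arm_command:
  deltas:
    - {"hand": 0,"tx": -41,"ty": -7,"tz": 0,"wx": 0,"wy": 0,"wz": 0}
    - {"hand": 0,"tx": -41,"ty": -7,"tz": 0,"wx": 0,"wy": 0,"wz": 0}
    - {"hand": 0,"tx": -41,"ty": -7,"tz": 0,"wx": 0,"wy": 0,"wz": 0}
    - {"hand": 0,"tx": -41,"ty": -7,"tz": 0,"wx": 0,"wy": 0,"wz": 0}
    - {"hand": 0,"tx": -41,"ty": -7,"tz": 0,"wx": 0,"wy": 0,"wz": 0}
    - {"hand": 0,"tx": 0,"ty": 0,"tz": 0,"wx": 0,"wy": 0,"wz": 0.128}
    - {"hand": 0,"tx": 0,"ty": 0,"tz": 0,"wx": 0,"wy": 0,"wz": 0.128}
    - {"hand": 0,"tx": 0,"ty": 0,"tz": 0,"wx": 0,"wy": 0,"wz": 0.128}

```text
clock: 8.52
eef_pos: [567.0, -290.6, 293.1]
tcp_rot: [3.141, -0.0, 1.295]
contact_force: [0.2, 0.4, 0.2]
opening: -0.001
grasp_force: 0.0
```

```bash
python3 -c "
from rig import r
s=r.sense(); print(s['qpos'],s['eef_pos'],s['tcp_rot'])"
```

```text
[-4.76022105e-01  3.22224732e-01  1.53780129e+00  8.50178004e-05
  1.28119391e+00 -2.00223073e-01] [ 566.98460899 -290.59850849  293.1103436 ] [ 3.14121118e+00 -5.73008350e-06  1.29497303e+00]
```

arm_command:
  deltas:
    - {"hand": 0,"tx": 0,"ty": 0,"tz": 0,"wx": 0,"wy": 0.13,"wz": 0}
    - {"hand": 0,"tx": 0,"ty": 0,"tz": 0,"wx": 0,"wy": 0.13,"wz": 0}
    - {"hand": 0,"tx": 0,"ty": 0,"tz": 0,"wx": 0,"wy": 0.13,"wz": 0}
    - {"hand": 0,"tx": 0,"ty": 0,"tz": 0,"wx": 0,"wy": 0.13,"wz": 0}

```text
clock: 9.02
eef_pos: [567.3, -290.7, 293.8]
tcp_rot: [3.139, -0.523, 1.3]
contact_force: [0.1, 0.5, -0.2]
opening: -0.001
grasp_force: 0.0
```

Run:
```python
from h import *
s=r.sense(); print(s['qpos'],s['eef_pos'],s['tcp_rot'])
grab('scene','s2.png'); d=grab('wrist','w2.png')
```

```text
[-0.72083655  0.4434613   1.45961844  0.46949463  1.49198275 -0.54791965] [ 567.32282613 -290.67704301  293.80080558] [ 3.13944674 -0.52348278  1.30011862]
```

View pics/s2.png

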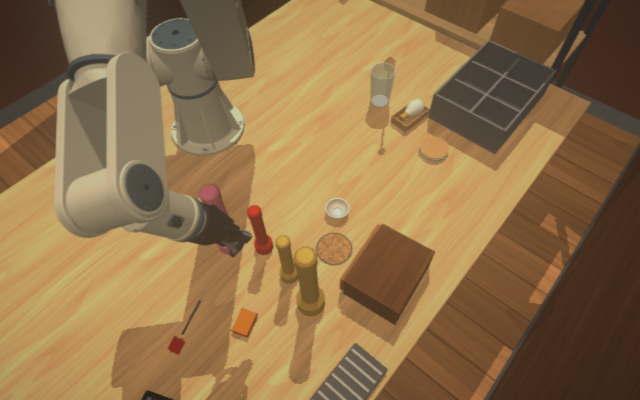

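Run:
```python
from h import *
from scipy.optimize import fsolve
np.set_printoptions(precision=1,suppress=True)
D=[(.3536,1.634,624.6,577.7),(.235,1.651,584.5,642.1),(.3222,1.5378,637.1,640.1),(.4435,1.4596,693.5,594.3)]
A=[];b=[]
for p,q,R,Z in D:
    s=p+q; A+= [[1,0,np.sin(p),np.sin(s),np.cos(s)],[0,1,np.cos(p),np.cos(s),-np.sin(s)]]; b+=[R,Z]
x,res,rk,sv=np.linalg.lstsq(np.array(A),np.array(b),rcond=None); print(x,np.array(A)@x-b,sv)
a,d,L2,l,m=x
for th in (.4,.523):
  for t in (0,40,80,125):
    dr=np.array([.2675,.9636]); T=np.array([588,-219])+dr*(-37+t); w=T-347*np.sin(th)*dr; zw=10+347*np.cos(th); R=np.hypot(*w)
    q=fsolve(lambda q:[a+L2*np.sin(q[0])+l*np.sin(q.sum())+m*np.cos(q.sum())-R, d+L2*np.cos(q[0])+l*np.cos(q.sum())-m*np.sin(q.sum())-zw],[.5,1.6])
    e=np.array([a+L2*np.sin(q[0]),d+L2*np.cos(q[0])]); u=w/R
    P=np.array([390.5,-256.6]); al=P@u; lat=abs(P[0]*u[1]-P[1]*u[0]); print(th,t,'w',w,zw,'elbow',e,'pink along',al,'lat',lat,'axis z there',e[1]+(al-e[0])/(R-e[0])*(zw-e[1]),q)
```

```text
[ -0.9 300.5 575.5 496.3  67.6] [ 0.2 -0.1 -0.5 -0.1  0.6 -0.1 -0.4  0.2] [3.5 2.8 0.1 0.1 0.1]
0.4 0 w [ 542.  -384.9] 329.6081649190011 elbow [373.7 737.4] pink along 466.9568862826405 lat 16.88420425193911 axis z there 606.7229620143471 [0.7 1.7]
0.4 40 w [ 552.7 -346.3] 329.6081649190011 elbow [368.1 742.1] pink along 467.1533034609606 lat 10.07973538897221 axis z there 598.2885404435276 [0.7 1.7]
0.4 80 w [ 563.4 -307.8] 329.6081649190011 elbow [363.4 746. ] pink along 465.7172100811923 lat 37.96432844382528 axis z there 593.0772454981667 [0.7 1.7]
0.4 125 w [ 575.4 -264.4] 329.6081649190011 elbow [359.5 749.1] pink along 461.9731624130559 lat 70.1042595715862 axis z there 592.1284735129832 [0.7 1.8]
0.523 0 w [ 531.7 -421.7] 310.6146488018944 elbow [391.7 721.2] pink along 465.4086059915878 lat 41.576910286443365 axis z there 615.8086876312769 [0.8 1.6]
0.523 40 w [ 542.4 -383.1] 310.6146488018944 elbow [385.5 726.9] pink along 466.9985922185887 lat 15.688367214477125 axis z there 605.2015746549398 [0.7 1.7]
0.523 80 w [ 553.1 -344.6] 310.6146488018944 elbow [380.3 731.6] pink along 467.12484326584973 lat 11.32213777761612 axis z there 596.9389803000583 [0.7 1.7]
0.523 125 w [ 565.2 -301.2] 310.6146488018944 elbow [375.6 735.8] pink along 465.2992121386735 lat 42.7837958008607 axis z there 591.7402923276529 [0.7 1.7]
```

View pics/w2.png

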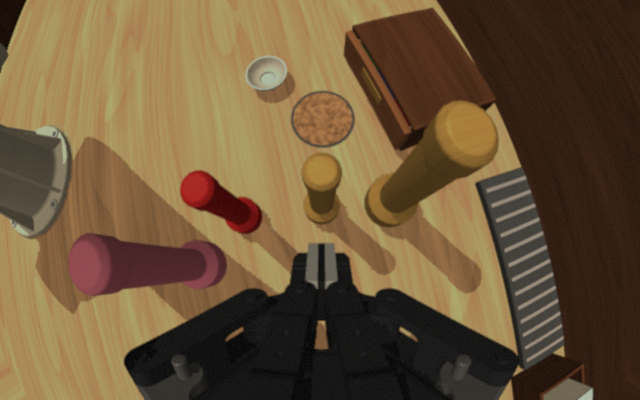

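The drawer reads shut. The wrist view has the cork centre at (323,119), the tube foot between (304,207) and (339,207) with its near edge at (321,223), and the cap at (322,172). I'll measure these.

Run:
```python
from h import *
np.set_printoptions(precision=1,suppress=True)
f='w2.png'
print('cork',fish2w(f,[(292,119),(354,119),(323,92),(323,146)],0)); print('foot lr near',fish2w(f,[(304,206),(339,206)],20),fish2w(f,[(321,224)],0),'cap',fish2w(f,[(322,172)],200))
print('decoy foot',fish2w(f,[(364,205),(417,200),(393,225)],10),'flip',r.sense()['eef_pos'])
print('case/panel top',fish2w(f,[(346,37),(404,147)],76))
```

```text
cork [[ 578.6  -67.2    0. ]
 [ 675.9  -94.4    0. ]
 [ 641.1  -31.8    0. ]
 [ 614.2 -126.7    0. ]]
foot lr near [[ 561.  -214.5   20. ]
 [ 609.4 -228.1   20. ]] [[ 578.1 -244.     0. ]] cap [[ 585.4 -221.9  200. ]]
decoy foot [[ 646.4 -235.3   10. ]
 [ 727.8 -250.5   10. ]
 [ 679.6 -275.9   10. ]] flip [ 566.  -292.1  291.4]
case/panel top [[ 691.6   15.5   76. ]
 [ 711.  -183.4   76. ]]
```

arm_command:
  deltas:
    - {"hand": 0,"tx": 0,"ty": 0,"tz": 0,"wx": 0,"wy": 0.09,"wz": 0}
    - {"hand": 0,"tx": 0,"ty": 0,"tz": 0,"wx": 0,"wy": 0.09,"wz": 0}
    - {"hand": 0,"tx": -23.3,"ty": -0.4,"tz": 31.2,"wx": 0,"wy": 0,"wz": 0}
    - {"hand": 0,"tx": -23.3,"ty": -0.4,"tz": 31.2,"wx": 0,"wy": 0,"wz": 0}
    - {"hand": 0,"tx": -23.3,"ty": -0.4,"tz": 31.2,"wx": 0,"wy": 0,"wz": 0}
    - {"hand": 0,"tx": -23.3,"ty": -0.4,"tz": 31.2,"wx": 0,"wy": 0,"wz": 0}
    - {"hand": 0,"tx": -23.3,"ty": -0.4,"tz": 31.2,"wx": 0,"wy": 0,"wz": 0}
    - {"hand": 0,"tx": -23.3,"ty": -0.4,"tz": 31.2,"wx": 0,"wy": 0,"wz": 0}

```text
clock: 10.12
eef_pos: [568.9, -276.1, 59.1]
tcp_rot: [3.141, -0.696, 1.301]
contact_force: [0.1, -0.0, 0.3]
opening: 0.002
grasp_force: 0.0
```

arm_command:
  deltas:
    - {"hand": 0,"tx": 0,"ty": 0,"tz": 0,"wx": 0,"wy": 0,"wz": 0}
    - {"hand": 0,"tx": 0,"ty": 0,"tz": 0,"wx": 0,"wy": 0,"wz": 0}

```text
clock: 10.38
eef_pos: [569.4, -276.7, 61.6]
tcp_rot: [3.14, -0.698, 1.301]
contact_force: [-0.1, -0.6, 0.0]
opening: 0.001
grasp_force: 0.0
```

arm_command:
  deltas:
    - {"hand": 0,"tx": -13,"ty": 0,"tz": 15.5,"wx": 0,"wy": 0,"wz": 0}
    - {"hand": 0,"tx": -13,"ty": 0,"tz": 15.5,"wx": 0,"wy": 0,"wz": 0}
    - {"hand": 0,"tx": -5,"ty": 0,"tz": 6,"wx": 0,"wy": 0,"wz": 0}
    - {"hand": 0,"tx": 0,"ty": 0,"tz": 0,"wx": 0,"wy": 0,"wz": 0}

```text
clock: 10.88
eef_pos: [568.2, -276.1, 10.7]
tcp_rot: [-3.139, -0.701, 1.298]
contact_force: [-0.5, 0.1, 0.2]
opening: 0.0
grasp_force: 0.0
```

Run:
```python
from h import *
print(r.sense()['eef_pos'])
for i in range(4): grab('wrist','w3.png'); print(r.sense()['eef_pos'],r.sense()['contact_force'])
```

```text
[ 568.24226669 -276.13718317   10.74745627]
[ 568.60159285 -276.42524906   11.38865488] [ 0.30825206  0.4318488  -0.716565  ]
[ 568.83285214 -276.64577714   11.83065919] [-0.42277316  0.73567993  0.38522534]
[ 568.94617636 -276.7255269    12.10018452] [-0.12148881  0.06242043  0.08308374]
[ 569.00287497 -276.77733938   12.23126854] [ 0.05593288 -0.233334    0.86918841]
```

View pics/w3.png

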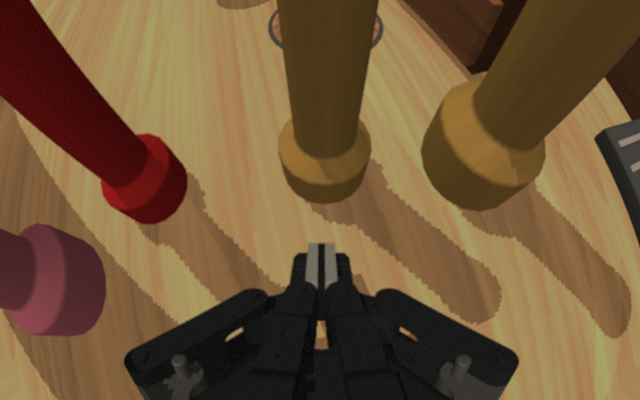

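arm_command:
  deltas:
    - {"hand": 0,"tx": -1,"ty": 2,"tz": 1.1,"wx": 0,"wy": 0,"wz": 0}
    - {"hand": 0,"tx": 6.1,"ty": 0,"tz": 5.15,"wx": 0,"wy": 0,"wz": 0}
    - {"hand": 0,"tx": 6.1,"ty": 0,"tz": 5.15,"wx": 0,"wy": 0,"wz": 0}
    - {"hand": 0,"tx": 3.06,"ty": 0,"tz": 2.58,"wx": 0,"wy": 0,"wz": 0}
    - {"hand": 0,"tx": 3.06,"ty": 0,"tz": 2.58,"wx": 0,"wy": 0,"wz": 0}
    - {"hand": 0,"tx": 3.06,"ty": 0,"tz": 2.58,"wx": 0,"wy": 0,"wz": 0}
    - {"hand": 0,"tx": 3.06,"ty": 0.1,"tz": 2.58,"wx": 0,"wy": 0,"wz": 0}
    - {"hand": 0,"tx": 3.06,"ty": 0.1,"tz": 2.58,"wx": 0,"wy": 0,"wz": 0}

```text
clock: 12.08
eef_pos: [580.6, -242.8, 10.3]
tcp_rot: [3.141, -0.699, 1.3]
contact_force: [0.4, -3.1, 0.6]
opening: 0.003
grasp_force: 1.5
```

Run:
```python
from h import *
print(r.sense()['contact_force']); grab('wrist','w4.png'); grab('wrist','w4.png'); print(r.sense()['eef_pos'],r.sense()['contact_force'])
```

```text
[ 0.42957243 -3.06615532  0.58549987]
[ 580.59854133 -242.20154702   10.32308536] [-0.09201228 -1.10131902 -0.43929889]
```

View pics/w4.png

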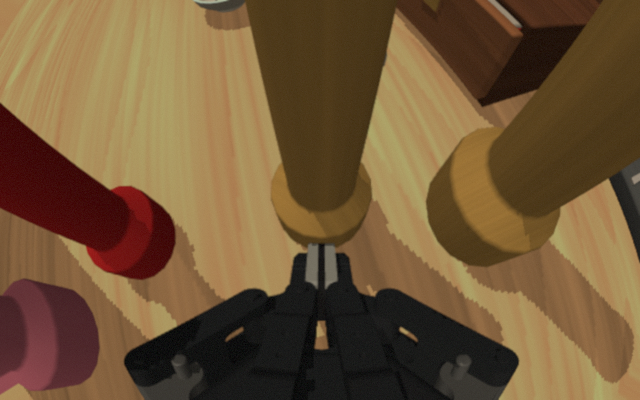

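arm_command:
  deltas:
    - {"hand": 0,"tx": 3.06,"ty": 0.1,"tz": 2.58,"wx": 0,"wy": 0,"wz": 0}
    - {"hand": 0,"tx": 6.1,"ty": 0.1,"tz": 5.15,"wx": 0,"wy": 0,"wz": 0}
    - {"hand": 0,"tx": 6.1,"ty": 0.1,"tz": 5.15,"wx": 0,"wy": 0,"wz": 0}
    - {"hand": 0,"tx": 6.1,"ty": 0.1,"tz": 5.15,"wx": 0,"wy": 0,"wz": 0}
    - {"hand": 0,"tx": 6.1,"ty": 0.1,"tz": 5.15,"wx": 0,"wy": 0,"wz": 0}
    - {"hand": 0,"tx": 6.1,"ty": 0.1,"tz": 5.15,"wx": 0,"wy": 0,"wz": 0}
    - {"hand": 0,"tx": 6.1,"ty": 0.1,"tz": 5.15,"wx": 0,"wy": 0,"wz": 0}
    - {"hand": 0,"tx": 6.1,"ty": 0.1,"tz": 5.15,"wx": 0,"wy": 0,"wz": 0}

```text
clock: 13.18
eef_pos: [597.5, -184.5, 10.2]
tcp_rot: [3.141, -0.7, 1.3]
contact_force: [-0.8, -3.3, 1.7]
opening: -0.002
grasp_force: 1.9
```

arm_command:
  deltas:
    - {"hand": 0,"tx": 3.06,"ty": 0.1,"tz": 2.58,"wx": 0,"wy": 0,"wz": 0}
    - {"hand": 0,"tx": 6.1,"ty": 0.1,"tz": 5.15,"wx": 0,"wy": 0,"wz": 0}
    - {"hand": 0,"tx": 6.1,"ty": 0.1,"tz": 5.15,"wx": 0,"wy": 0,"wz": 0}
    - {"hand": 0,"tx": 6.1,"ty": 0.1,"tz": 5.15,"wx": 0,"wy": 0,"wz": 0}
    - {"hand": 0,"tx": 3.06,"ty": 0.1,"tz": 2.58,"wx": 0,"wy": 0,"wz": 0}
    - {"hand": 0,"tx": 0,"ty": 0,"tz": 0,"wx": 0,"wy": 0,"wz": 0}

```text
clock: 13.92
eef_pos: [606.2, -153.6, 10.1]
tcp_rot: [-3.141, -0.701, 1.3]
contact_force: [-0.6, -0.0, -0.2]
opening: -0.004
grasp_force: 0.0
```

Run:
```python
from h import *
grab('wrist','w5.png'); grab('top','t5.png'); print(r.sense()['eef_pos'],r.sense()['tcp_rot'],r.sense()['contact_force'])
A=cv2.imread('pics/t5.png')[100:220,285:445]; cv2.imwrite('pics/v5.png',cv2.resize(A,None,fx=5,fy=5,interpolation=cv2.INTER_CUBIC))
```

```text
[ 606.05432626 -153.81908143    9.99054647] [-3.14049165 -0.70061779  1.29931049] [-0.65472503 -0.40789828 -0.37227327]
```

View pics/w5.png

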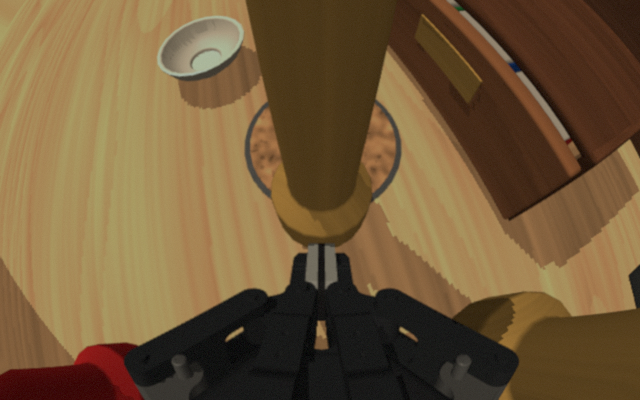

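Run:
```python
from h import *
np.set_printoptions(precision=1,suppress=True)
f='w5.png'
print(fish2w(f,[(272,192),(371,192)],28),'cork lr',fish2w(f,[(246,148),(401,148)],0))
```

```text
[[ 589.  -117.6   28. ]
 [ 637.8 -131.1   28. ]] cork lr [[576.8 -69.9  -0. ]
 [675.6 -97.3   0. ]]
```

arm_command:
  deltas:
    - {"hand": 0,"tx": 3.06,"ty": 0.1,"tz": 2.58,"wx": 0,"wy": 0,"wz": 0}
    - {"hand": 0,"tx": 6.1,"ty": 0.1,"tz": 5.15,"wx": 0,"wy": 0,"wz": 0}
    - {"hand": 0,"tx": 6.1,"ty": 0.1,"tz": 5.15,"wx": 0,"wy": 0,"wz": 0}
    - {"hand": 0,"tx": 6.1,"ty": 0.1,"tz": 5.15,"wx": 0,"wy": 0,"wz": 0}
    - {"hand": 0,"tx": 3.06,"ty": 0.1,"tz": 2.58,"wx": 0,"wy": 0,"wz": 0}
    - {"hand": 0,"tx": 3.06,"ty": 0.1,"tz": 2.58,"wx": 0,"wy": 0,"wz": 0}
    - {"hand": 0,"tx": 0,"ty": 0,"tz": 0,"wx": 0,"wy": 0,"wz": 0}

```text
clock: 14.9
eef_pos: [616.5, -119.4, 10.2]
tcp_rot: [-3.141, -0.7, 1.3]
contact_force: [-0.4, 0.6, -0.5]
opening: -0.002
grasp_force: 0.0
```

Run:
```python
from h import *
grab('wrist','w6.png'); print(r.sense()['eef_pos'],r.sense()['contact_force'])
```

```text
[ 616.56176234 -119.5497854    10.25119429] [-0.28472533  0.33000812  0.71950292]
```

View pics/w6.png

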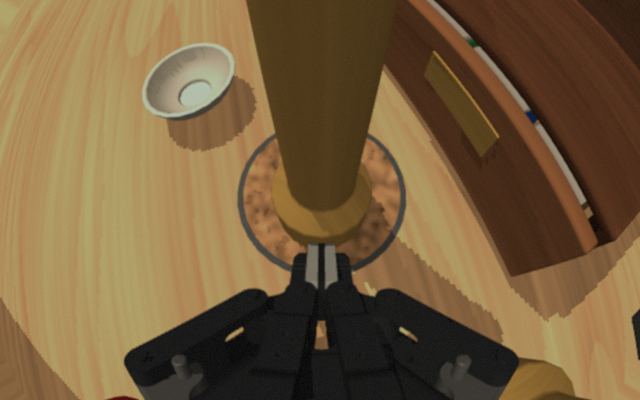

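The foot is on the cork but still about 8 mm short of centre. I'll push 8 mm more and then back off along the same line.

arm_command:
  deltas:
    - {"hand": 0,"tx": 3.06,"ty": 0,"tz": 2.58,"wx": 0,"wy": 0,"wz": 0}
    - {"hand": 0,"tx": 3.06,"ty": 0,"tz": 2.58,"wx": 0,"wy": 0,"wz": 0}
    - {"hand": 0,"tx": 0,"ty": 0,"tz": 0,"wx": 0,"wy": 0,"wz": 0}
    - {"hand": 0,"tx": -3.06,"ty": 0,"tz": -2.58,"wx": 0,"wy": 0,"wz": 0}
    - {"hand": 0,"tx": -12,"ty": 0,"tz": -10.1,"wx": 0,"wy": 0,"wz": 0}
    - {"hand": 0,"tx": -20,"ty": 0,"tz": -16.8,"wx": 0,"wy": 0,"wz": 0}
    - {"hand": 0,"tx": -20,"ty": 0,"tz": -16.8,"wx": 0,"wy": 0,"wz": 0}
    - {"hand": 0,"tx": -20,"ty": 0,"tz": -16.8,"wx": 0,"wy": 0,"wz": 0}

```text
clock: 15.95
eef_pos: [591.8, -208.6, 10.0]
tcp_rot: [-3.142, -0.7, 1.299]
contact_force: [0.6, -0.0, 0.1]
opening: 0.001
grasp_force: 0.0
```

arm_command:
  deltas:
    - {"hand": 0,"tx": -12,"ty": 0,"tz": -10,"wx": 0,"wy": 0,"wz": 0}
    - {"hand": 0,"tx": 0,"ty": 0,"tz": -20,"wx": 0,"wy": 0,"wz": 0}
    - {"hand": 0,"tx": 0,"ty": 0,"tz": -40,"wx": 0,"wy": 0,"wz": 0}
    - {"hand": 0,"tx": 20,"ty": 0,"tz": -30,"wx": 0,"wy": 0,"wz": 0}
    - {"hand": 0,"tx": 25,"ty": 0,"tz": -30,"wx": 0,"wy": 0,"wz": 0}
    - {"hand": 0,"tx": 25,"ty": 0,"tz": -30,"wx": 0,"wy": 0,"wz": 0}
    - {"hand": 0,"tx": 25,"ty": 0,"tz": -30,"wx": 0,"wy": 0,"wz": 0}
    - {"hand": 0,"tx": 0,"ty": 0,"tz": 0,"wx": 0,"wy": 0,"wz": 0}

```text
clock: 16.95
eef_pos: [577.9, -264.3, 213.2]
tcp_rot: [3.134, -0.698, 1.305]
contact_force: [-0.0, -0.6, -0.9]
opening: 0.001
grasp_force: 0.0
```

Run:
```python
from h import *
print(r.sense()['eef_pos'],r.sense()['contact_force'])
grab('top','t7.png');grab('wrist','w7.png');grab('scene','s7.png')
w=cv2.imread('pics/w7.png'); t=cv2.imread('pics/t7.png')[105:205,290:410]; s=cv2.imread('pics/s7.png')[180:330,220:440]
o=np.zeros((600,800,3),np.uint8); o[:250,:400]=cv2.resize(w,(400,250),interpolation=cv2.INTER_AREA)
o[:333,400:]=cv2.resize(t,(400,333),interpolation=cv2.INTER_CUBIC); o[333:,400:]=cv2.resize(s,(391,267),interpolation=cv2.INTER_CUBIC)[:, :391] if 0 else cv2.resize(s,(400,267),interpolation=cv2.INTER_CUBIC)
o[250:600,:400]=cv2.resize(w[0:245,180:460],(400,350),interpolation=cv2.INTER_CUBIC)
cv2.imwrite('pics/v7.png',o)
```

```text
[ 577.86816482 -264.26345794  213.24910798] [-0.02406533 -0.57194213 -0.93578036]
```

View pics/v7.png

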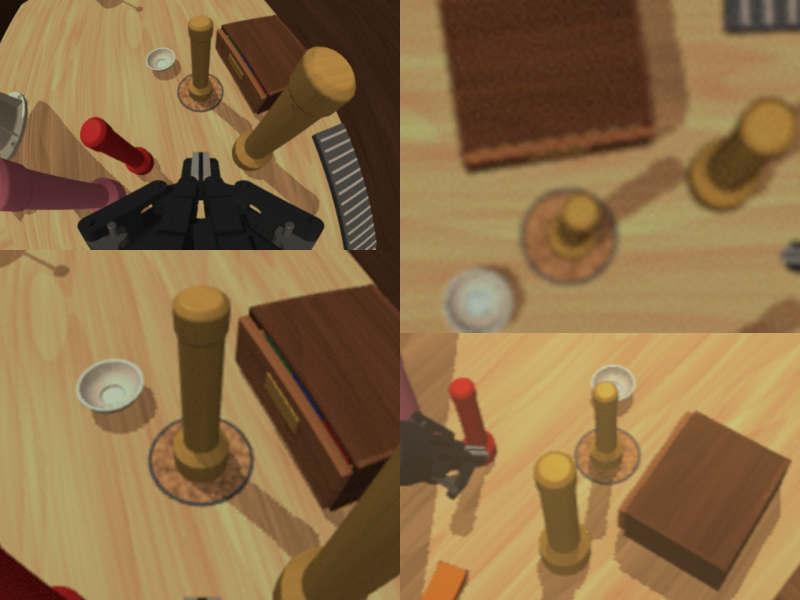

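The tube stands upright near the middle of the cork, the drawer front sits flush with the case, nothing else has moved, and the hand is clear. I'll hand it in.

```bash
python3 -c "
from rig import r
print(r.sign_off())"
```

```text
the job is handed in; nothing more can be done
None
```

The job is handed in: the drawer was pushed shut first, then the tube was slid upright onto the cork, where it stands free near the centre; the job clock read about 17 s.

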